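Trip the wax-block tip bucket and reset it

TASK

The counterweighted tip bucket on the bench batches wax blocks in pairs and already holds one. Put the other wax block, lying loose on the bench, into the bucket beside it so that the bucket trips and dumps both blocks into the tray below; then swing the counterweight lever back so that the empty bucket stands upright on its stop again.

Things in the scene. Friction and masses are not known exactly. Their poses are not given: they have to be found in the camera images.
- loose_block: cream wax block with rounded edges, 30 mm (its x) by 46 mm (its y) by 22 mm high, about 50 g, lying flat on the bench to the left of the tip bucket among other small things. Origin: centre of its underside; z up.
- held_block: the same kind of wax block, 30 x 46 x 22 mm, already in the bucket at the start, on the half nearer the robot, its 46 mm side along the tipping direction. Origin: centre of its underside.
- stand: fixed stand of the tip bucket: grey base, two posts, level axle 175 mm up. Origin: on the bench right under the middle of the axle; z up, x level in the tipping direction (roughly to the robot's right), y along the axle (roughly away from the robot). Posts 34 mm wide at y = +-94 mm, top 191 mm up. The lever swings outside the post nearer the robot, at y = -115 mm.
- bucket (a joint): tilt of the steel bucket about the axle, rad: 0 = upright on its stop, 1.66 (95 degrees) = tipped out on the other stop. One block does not tip it, two do: it then swings over by itself in about a second. It is over-centre: tipped and empty it stays so until the lever is pushed back (about 3 N at the counterweight) to below 0.2 rad; from there it falls upright by itself.
- load (a point): point on the bucket's inner floor for the middle of the second block's underside, 76 mm beside the held block, away from the robot; 183 mm up. Axes as the stand's while upright, tilts with the bucket. Lay the block's 46 mm side along x, 30 mm side along y (25 mm free to the side wall, 46 to the held block). Let go 10 to 15 mm above the floor: the bucket swings as soon as it is loaded.
- counterweight (a point): centre of the dark steel counterweight, a free-turning drum 28 mm thick, 36 mm long along y, on an 8 mm bar 90 mm from the axle. Upright: leans 40 degrees back (-x), 244 mm up. Tipped: 55 degrees forward (+x), 227 mm up; highest between: 265 mm. To reset, push it from its front towards -x, level, at y = -115 mm of the stand, fingertips 45 mm above the axle, right back to its stop (hard).
- tray (a point): centre of the inner floor of the fixed catch tray under the bucket, 10 mm up; inside 262 mm along x, 162 mm along y, walls 32 mm high. Axes as the stand's. The bucket's inside is 84 mm along x (42 mm each way from the load point), 157 mm along y; walls 22 mm high at the sides, 30 mm at the back (-x); at the front (+x) a lip sloping up 13 mm.
Things that resemble listed ones, but are neither listed nor needed, are in the scene too. What is shaped like the loose_block but brown or yellow is not meant.

How it is judged (in metres and radians):
On the way, in this order (a step that is already met when the one before it is completed fails the run):
1. the loose block is put into the bucket (x of loose_block in the frame of load between -0.045 and 0.06 m and y of loose_block in the frame of load between -0.11 and 0.04 m and z of loose_block in the frame of load between -0.01 and 0.04 m), for 0.05 s.
2. the bucket has tripped right over and both blocks lie in the tray (value of joint bucket above 1.45 rad and height (world z) of each of loose_block, held_block below 0.08 m), for 0.1 s.
At the end, for the whole second after the job is handed in: both wax blocks lie at rest inside the catch tray (their origins within its walls and less than 60 mm above its floor), and the empty bucket is back upright, tilted less than 0.12 rad (7 degrees) (value of joint bucket below 0.12 rad and x of loose_block in the frame of tray between -0.131 and 0.131 m and y of loose_block in the frame of tray between -0.081 and 0.081 m and z of each of loose_block, held_block in the frame of tray below 0.06 m and x of held_block in the frame of tray between -0.131 and 0.131 m and y of held_block in the frame of tray between -0.081 and 0.081 m and linear speed of each of loose_block, held_block below 0.05 m/s); the robot touches nothing.
It also fails if it takes over 48 s, if anything falls off the work surface, if the arm or the gripper's body presses on something with over 40 N, if the wrist force passes 120 N, or if a joint passes its speed limit or range.

ROBOT

A 6-joint arm with a two-finger parallel gripper is mounted at the origin on a cart in front of the work surface, level with it; the furniture and walls round the work are solid. World frame = base frame: x ahead of the robot, y to its left, z up, the work surface at z = 0. Lengths are in mm, angles in rad, forces in N, time in s.
With the tool pointing down it reaches from about 350 to 975 mm from the base axis. Payload 7.1 kg.
Tool frame: the origin (TCP) lies at the centre of the arm's flange, where the gripper is bolted on; the fingertips stand 182 mm ahead of it and the grasp point (between the pads) lies 163 mm ahead of it; x points along the fingers, y is the direction in which the jaws open and shut, and the axes are right-handed (so a half turn about x gives the same grasp; the last joint's range is limited). The gripper opens to 88 mm and grips with 3 to 60 N. Pads are 20 mm wide; open, the fingers measure 115 mm over their backs; the gripper's body (75 mm by 178 mm) begins 61 mm behind the grasp point.
Start: joints at [-1.193, 0.423, 1.63, -0, 1.089, -0.019], TCP at [241.559, -576.416, 404.675] pointing down, gripper open.
Joint ranges: [-3, 3], [-0.9, 2.11], [0.09, 2.58], [-1.31, 4.45], [0.11, 2.69], [-2.54, 2.54]. Speed limits (rad/s): [2.39, 2.39, 3.01, 3.14, 3.14, 3.14].

INTERFACE

Orientations are given as a rotation vector (axis times angle).
In Python, from workcell import readout, viewer, workorder, models gives the robot as it stands. The module is installed in compiled form; this text tells all that it offers.
- The arm moves only by the tool apply_moves, never from a script. Its argument "commands" is a list that holds one entry, the list of rows, each a list of 4 numbers: the shift along the world's x, y, z in m, then the turn about the world's z in rad. A call has 1 to 8 rows; each row is the pose to reach, as a shift and turn from the pose commanded when the call began; what a row does not reach only later rows make up. A row lasts 1/8 s, in which the tool goes at most 62.5 mm and 10.7 degrees, less where a joint would pass 70% of its speed; a pose out of reach is approached as far as the arm can. A call with a gripper value outside its range is refused whole. "gripper" is the finger opening in m, from 0 to 0.0878, set as the call begins (left out, the last holds). The fingers move at their own pace and stop on an object; the grip force is fixed at half the most. Time passes only in rows, so rows that repeat a pose let the fingers close. It gives the time, the measured TCP pose, the force and the opening at its end, in the units of the state.
- readout.get_obs(): the state, without advancing time (a new reading comes with each control period).
- viewer.get_image(name): name is "scene" or "top" or "wrist"; returns a dict with "color" (420x560x3 uint8, red, green, blue), "vertical_fov" (degrees; the focal length in pixels is half the picture's height over the tangent of half this angle, whatever the lens; pixels are square), "cx", "cy" (the principal point, pixels), "rvec" (rotation vector, rad) and "tvec" (3), from world to camera coordinates, as OpenCV has them. Camera axes: x right, y down, z forward; pixel columns grow to the right and rows downward; lengths in mm; the calibration is good to about 2 mm. A picture is of the moment at which its call begins. There is no depth.
- workorder.close_job(): hands the job in, once; it reports no verdict.
Trained networks look in the newest picture that a camera, given by its name, has taken for a name from the list of things; names that differ only in an ending like _2 or _b are one class to them, and where a whole thing is asked for, a point or a joint stands for the part that bears it (a point fixed in the world has none). Each returns a list of dicts, best first, with "conf" (0 to 1); they miss things now and then, are a little off and sometimes report something else, mostly with a low value. They report only what shows in the picture. A call takes as long as a camera call. They do not tell look-alikes from the thing itself.
- models.search_frame(camera, label): "position" ([x, y, z] in mm, in world coordinates, good to about 4 mm: the middle of the surface that is visible of it).
- models.place_of(camera, label): "position" ([x, y, z] in mm, in world coordinates, good to about 4 mm: a listed point, or the origin of a listed thing).
The state is a dict: "t": time; "qpos": joint angles; "qvel": joint speeds; "joint_torque": joint torques, N m; "ee_pos": TCP position; "orientation": TCP orientation; "ft_force": force on the tool from outside, world axes, zero at the start; "moment": the same for the moment, N m; "width": finger opening in mm.
Only numpy, scipy, OpenCV 4.12 (cv2) and the standard library are available. Lean on these libraries where they do the work, as an engineer would, in place of code of your own. Each camera call takes 0.05 s, during which the arm holds its last target.

## Working session

There is one attempt and no reset: what is moved stays moved. The work goes in short steps, Python scripts to look and compute and a tool call to move; the robot and the scene stay as the last step left them, time stands still between calls to the robot, and variables do not carry over. Pictures are saved under pics/ and viewed, and the job is handed in when it is done.

Besides the shell and the picture viewer there is one more tool, called after "Request:" as name(argument=value, ...) on one line, values as JSON. apply_moves: Moves the arm, as the interface text tells. Its arguments: {"type":"object","properties":{"commands":{"type":"array","items":{"type":"array","items":{"type":"array","items":{"type":"number"}}}},"gripper":{"type":"number"}},"required":["commands"]}

```bash
mkdir -p pics; cat > h.py <<'E'
import numpy as np, cv2
from workcell import readout, viewer, workorder, models
def snap(cam,fn):
    im=viewer.get_image(cam); cv2.imwrite('pics/'+fn,cv2.cvtColor(im['color'],cv2.COLOR_RGB2BGR)); return im
def K(im):
    f=im['color'].shape[0]/2/np.tan(np.radians(im['vertical_fov'])/2)
    return np.array([[f,0,im['cx']],[0,f,im['cy']],[0,0,1.]])
def proj(im,P):
    return cv2.projectPoints(np.array(P,float).reshape(-1,3),np.array(im['rvec'],float),np.array(im['tvec'],float),K(im),None)[0].reshape(-1,2)
def ray(im,uv):
    R=cv2.Rodrigues(np.array(im['rvec'],float))[0];t=np.array(im['tvec'],float)
    return -R.T@t, R.T@np.linalg.inv(K(im))@np.array([uv[0],uv[1],1.])
def at(im,uv,z):
    c,d=ray(im,uv); return c+d*(z-c[2])/d[2]
def tri(pairs):
    A=np.zeros((3,3));b=np.zeros(3)
    for im,uv in pairs:
        c,d=ray(im,uv); d=d/np.linalg.norm(d); M=np.eye(3)-np.outer(d,d); A+=M;b+=M@c
    return np.linalg.solve(A,b)
E
python3 - <<'E'
from h import *
np.set_printoptions(precision=3,suppress=True)
o=readout.get_obs();print(o)
for c in ['scene','top','wrist']:
    im=snap(c,c+'0.png');print(c,im['vertical_fov'],ray(im,(280,210)))
    for l in ['loose_block','held_block','stand','load','counterweight','tray','bucket']:
        for r in models.place_of(c,l)[:4]: print(' ',c,l,np.round(r['position'],1),round(r['conf'],2),np.round(proj(im,r['position'])[0]))
E
```

```text
{'t': 0.0, 'qpos': array([-1.193,  0.424,  1.631, -0.   ,  1.089, -0.019]), 'qvel': array([ 0.   ,  0.001, -0.   ,  0.   ,  0.   ,  0.   ]), 'joint_torque': array([  0.003, -54.461, -27.366,   0.065,   0.023,  -0.   ]), 'ee_pos': array([ 241.452, -576.171,  403.877]), 'orientation': array([ 2.004,  0.404, -2.004]), 'ft_force': array([ 0.578, -1.167, -0.468]), 'moment': array([-0.046,  0.026,  0.008]), 'width': 87.83158136146466}
scene 54.8789445821732 (array([244.674, 754.386, 606.014]), array([ 0.339, -0.799, -0.497]))
  scene loose_block [578.1 269.8   1.9] 0.86 [217. 328.]
  scene loose_block [547.  166.3  -0.1] 0.75 [255. 301.]
  scene loose_block [480.3 299.8  -2. ] 0.72 [254. 358.]
  scene held_block [ 562.4 -153.1  186.1] 0.64 [305. 167.]
  scene held_block [472.6 -44.8 243. ] 0.26 [328. 169.]
  scene stand [592.8 -97.6  -4.1] 0.55 [284. 237.]
  scene load [ 629.5 -152.2  183. ] 0.83 [281. 164.]
  scene counterweight [472.2 -45.2 245.4] 0.78 [328. 168.]Traceback (most recent call last):
  File "<stdin>", line 7, in <module>
ValueError: it knows: counterweight, held_block, load, loose_block, stand, tray
```

```bash
python3 - <<'E'
from h import *
np.set_printoptions(precision=3,suppress=True)
for c in ['top','wrist']:
    im=snap(c,c+'0.png');print(c,im['vertical_fov'],ray(im,(280,210)))
    for l in ['loose_block','held_block','stand','load','counterweight','tray']:
        for r in models.place_of(c,l)[:4]: print(' ',c,l,np.round(r['position'],1),round(r['conf'],2),np.round(proj(im,r['position'])[0]))
E
```

```text
top 50.20256855590193 (array([ 448.441,   71.93 , 1059.846]), array([ 0.117, -0.046, -0.992]))
  top loose_block [573.6 264.4  -1.3] 0.81 [178. 212.]
  top loose_block [ 628.  -149.   180.5] 0.75 [369. 170.]
  top loose_block [548.  168.6  -0.9] 0.62 [219. 222.]
  top loose_block [480.3 301.1   1. ] 0.49 [162. 252.]
  top held_block [ 556.6 -154.5  182.2] 0.81 [373. 206.]
  top stand [588.6 -98.8  -0.8] 0.61 [331. 203.]
  top load [ 631.2 -151.5  180.6] 0.75 [370. 169.]
  top counterweight [472.4 -45.2 245.4] 0.8 [325. 248.]
  top counterweight [479.3 295.8   2.1] 0.23 [164. 252.]
  top tray [473.6 -43.  244.2] 0.7 [324. 248.]
wrist 71.54785503580695 (array([ 302.737, -550.378,  384.866]), array([-0.21 , -0.092, -0.973]))
```

View pics/scene0.png

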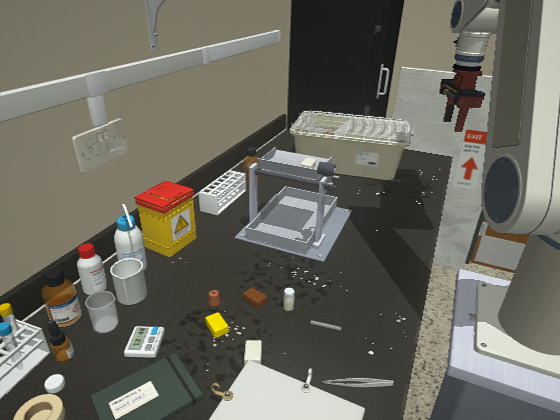

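View pics/top0.png

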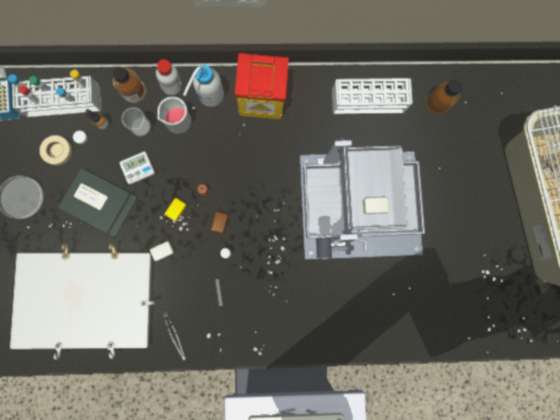

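View pics/wrist0.png

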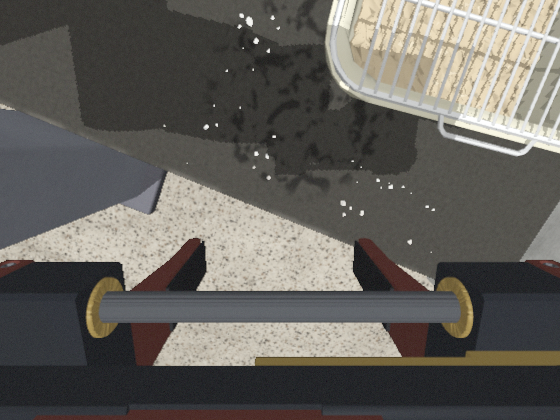

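```bash
python3 - <<'E'
import cv2
from h import *
a=cv2.imread('pics/top0.png')[225:285,130:210]; cv2.imwrite('pics/z1.png',cv2.resize(a,None,fx=9,fy=9,interpolation=cv2.INTER_CUBIC))
a=cv2.imread('pics/top0.png')[130:265,295:430]; cv2.imwrite('pics/z2.png',cv2.resize(a,None,fx=4.4,fy=4.4,interpolation=cv2.INTER_CUBIC))
a=cv2.imread('pics/scene0.png')[130:260,225:365]; cv2.imwrite('pics/z3.png',cv2.resize(a,None,fx=4.4,fy=4.4,interpolation=cv2.INTER_CUBIC))
print(cv2.Rodrigues(np.array([2.004,.404,-2.004]))[0].round(3))
E
```

```text
[[-0.     0.386 -0.922]
 [ 0.001 -0.922 -0.386]
 [-1.    -0.001 -0.   ]]
```

View pics/z1.png

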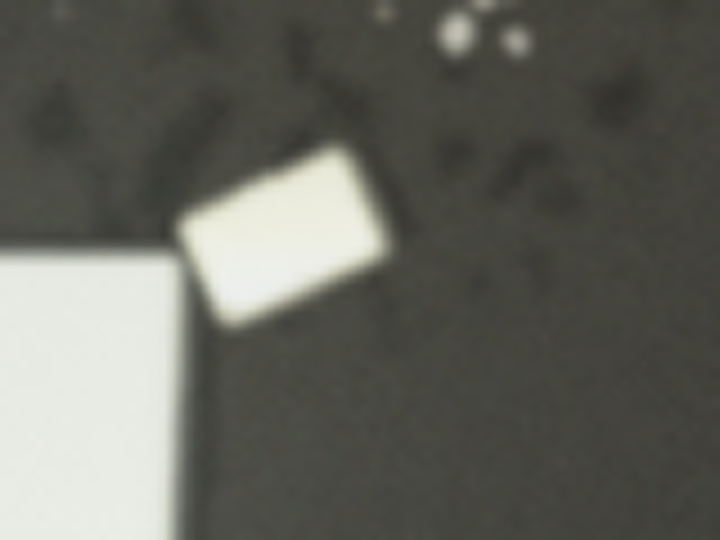

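View pics/z2.png

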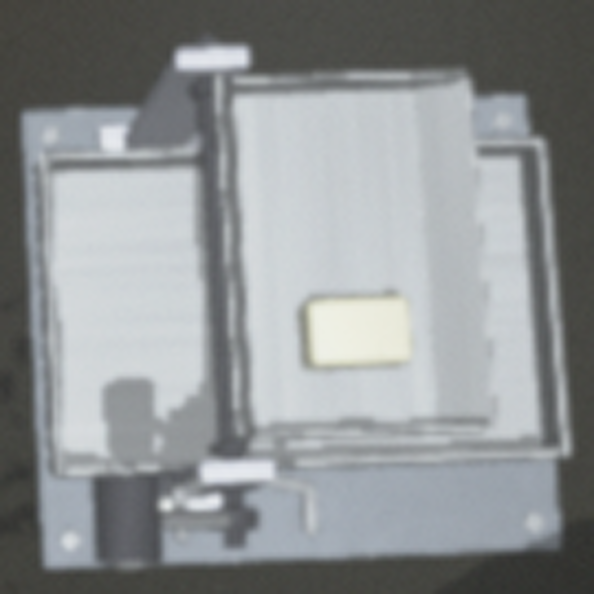

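View pics/z3.png

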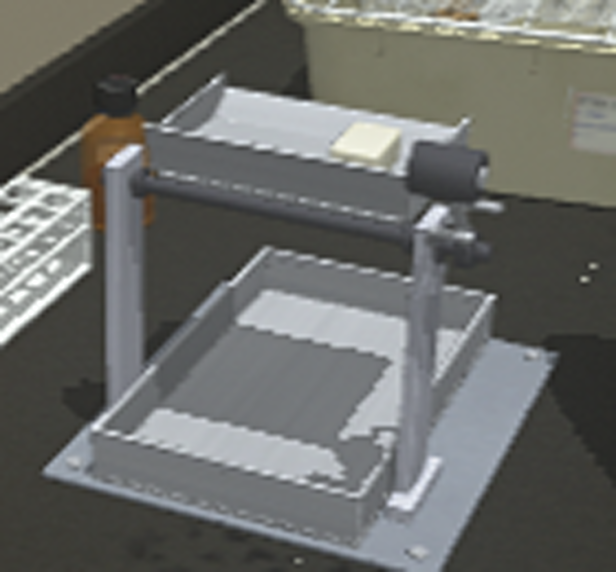

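```bash
python3 - <<'E'
from h import *
np.set_printoptions(precision=1,suppress=True)
T=viewer.get_image('top');S=viewer.get_image('scene')
u=lambda p,s,o:((p[0]+.5)/s-.5+o[0],(p[1]+.5)/s-.5+o[1])
C=np.array([at(T,u(p,9,(130,225)),20) for p in [(178,222),(342,145),(392,250),(230,328)]])
print(C,C.mean(0)); e=(C[1]-C[0]+C[2]-C[3])/2; print('long',np.linalg.norm(e),np.degrees(np.arctan2(e[1],e[0])));e=(C[3]-C[0]+C[2]-C[1])/2; print('short',np.linalg.norm(e),np.degrees(np.arctan2(e[1],e[0])))
pf,pn=u((212,57),4.4,(295,130)),u((237,471),4.4,(295,130))
A=at(T,pf,191);B=at(T,pn,191);print('posts',A,B,(A+B)/2,np.linalg.norm(A-B),np.degrees(np.arctan2(*(A-B)[1::-1])))
sf,sn=u((123,157),4.4,(225,130)),u((432,218),4.4,(225,130))
print('tri',tri([(T,pf),(S,sf)]),tri([(T,pn),(S,sn)]))
# held block
H=np.array([at(T,u(p,4.4,(295,130)),205) for p in [(305,300),(410,296),(411,364),(303,364)]]);print('held',H,H.mean(0))
for n,p in [('bl',(65,540)),('br',(535,522)),('fl',(50,135)),('fr',(503,120))]: print(n,at(T,u(p,4.4,(295,130)),8))
print('cw',at(T,u((128,517),4.4,(295,130)),258), tri([(T,u((128,517),4.4,(295,130))),(S,u((447,168),4.4,(225,130)))]))
print('loosetri',tri([(T,u((283,235),9,(130,225))),(S,(253.,346.))]))
E
```

```text
[[487.1 326.1  20. ]
 [505.6 284.7  20. ]
 [478.6 272.   20. ]
 [459.9 312.8  20. ]] [482.8 298.9  20. ]
long 45.11188371116326 -65.62010821405504
short 30.062523358158398 -154.28885572317415
posts [683.7 -97.5 191. ] [ 495.5 -100.1  191. ] [589.6 -98.8 191. ] 188.25541153916873 0.7921910980703443
tri [685.4 -97.7 188.4] [ 496.7 -100.2  188.8]
held [[ 569.3 -131.   205. ]
 [ 570.  -177.8  205. ]
 [ 539.8 -176.5  205. ]
 [ 540.9 -128.7  205. ]] [ 555.  -153.5  205. ]
bl [470.9 -42.6   8. ]
br [ 474.1 -295.9    8. ]
fl [691.1 -42.3   8. ]
fr [ 694.8 -292.7    8. ]
cw [474.2 -41.4 258. ] [475.  -43.1 245.4]
loosetri [483.2 298.3  26.4]
```

Request:
apply_moves(commands=[[[0.045, 0.045, 0.02, 0.1], [0.085, 0.095, 0.045, 0.2], [0.12, 0.145, 0.07, 0.3], [0.145, 0.2, 0.09, 0.4], [0.165, 0.255, 0.1, 0.5], [0.18, 0.315, 0.1, 0.6], [0.19, 0.375, 0.1, 0.7], [0.195, 0.435, 0.1, 0.8]]])

```text
t: 2.15
ee_pos: [436.1, -145.9, 505.0]
orientation: [1.477, 1.009, -1.476]
ft_force: [-0.6, 0.4, -0.0]
width: 88.0
```

Request:
apply_moves(commands=[[[0.005, 0.06, 0.0, 0.1], [0.01, 0.12, 0.0, 0.2], [0.015, 0.18, 0.0, 0.3], [0.02, 0.24, 0.0, 0.4], [0.025, 0.3, -0.02, 0.5], [0.03, 0.355, -0.04, 0.6], [0.04, 0.405, -0.07, 0.7], [0.046, 0.44, -0.105, 0.811]]])

```text
t: 3.15
ee_pos: [482.1, 294.5, 399.3]
orientation: [0.879, 1.386, -0.876]
ft_force: [-0.1, 0.3, 0.2]
width: 87.9
```

```bash
python3 - <<'E'
from h import *
np.set_printoptions(precision=3,suppress=True)
im=snap('wrist','w1.png');o=readout.get_obs();print(o['ee_pos'],o['qpos'],o['ft_force'])
R=cv2.Rodrigues(o['orientation'])[0];print(np.degrees(np.arctan2(R[1,1],R[0,1])))
for r in models.place_of('wrist','loose_block')[:4]: print(r,proj(im,r['position']))
c,d=ray(im,(280,210));print(c,d)
print(proj(im,[482.5,299,22]))
E
```

```text
[481.509 296.39  394.362] [0.53  0.349 1.771 0.002 1.025 0.082] [-0.047  1.248 -2.376]
25.620206414307514
{'position': [482.2, 296.1, -2.2], 'conf': 0.9} [[278.783 191.512]]
{'position': [576.9, 266.4, -3.2], 'conf': 0.63} [[331.407 239.443]]
{'position': [544.8, 165.7, 2.0], 'conf': 0.63} [[279.362 291.85 ]]
[453.72  354.963 379.478] [ 0.104 -0.206 -0.973]
[[280.029 192.827]]
```

View pics/w1.png

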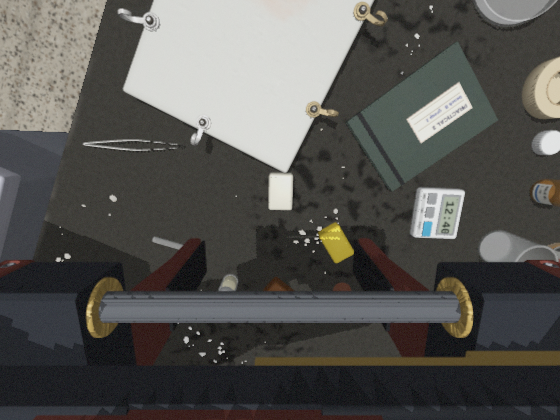

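```bash
python3 - <<'E'
from h import *
a=cv2.imread('pics/w1.png')[150:230,230:330]; cv2.imwrite('pics/z4.png',cv2.resize(a,None,fx=7,fy=7,interpolation=cv2.INTER_CUBIC))
im=viewer.get_image('wrist')
for uv in [(281,190),(281,192)]: print(at(im,uv,20))
T=viewer.get_image('top')
print(tri([(im,(281,190.5)),(T,(161,250.7))]))
E
```

```text
[478.44373916 301.49295342  20.        ]
[479.51562077 299.23685662  20.        ]
[481.13072732 300.39056304  15.08751267]
```

View pics/z4.png

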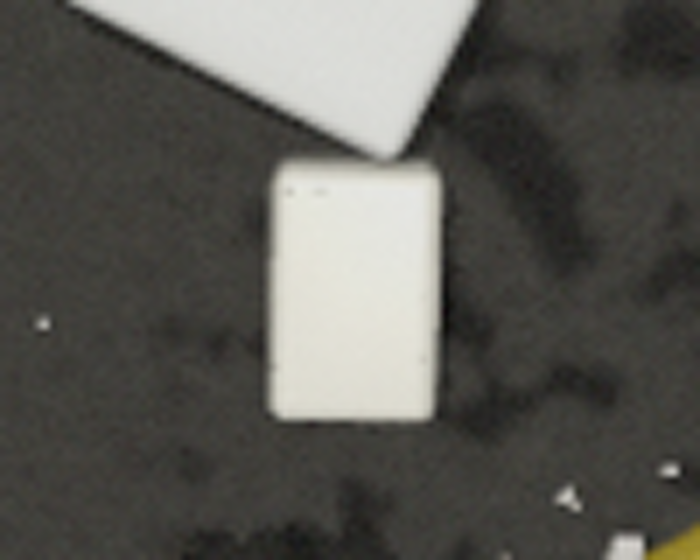

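Request:
apply_moves(commands=[[[-0.001, 0.0, -0.03, 0.0], [-0.001, 0.0, -0.08, 0.0], [-0.001, 0.0, -0.13, 0.0], [-0.001, 0.0, -0.15, 0.0], [-0.001, 0.0, -0.15, 0.0], [-0.001, 0.0, -0.15, 0.0]]], gripper=0.07)

```text
t: 4.1
ee_pos: [481.8, 291.9, 251.6]
orientation: [0.885, 1.383, -0.88]
ft_force: [0.5, -0.5, 0.4]
width: 70.1
```

```bash
python3 - <<'E'
from h import *
im=snap('wrist','w2.png');o=readout.get_obs();print(o['ee_pos'],o['width'])
print(proj(im,[481,299.5,20]))
for z in (20,): 
  for uv in [(280,150)]: print(at(im,uv,z))
E
```

```text
[481.77194263 292.05866727 251.68019257] 69.9912219750121
[[281.21297231 221.94635078]]
[457.7477248  347.17575701  20.        ]
```

View pics/w2.png

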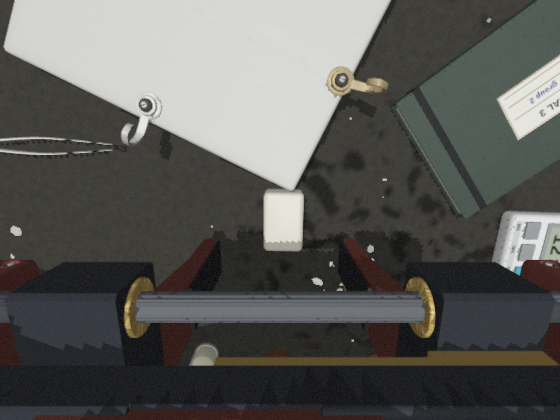

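```bash
python3 - <<'E'
from h import *
im=viewer.get_image('wrist')
for uv in [(283.5,219.5),(283.5,218),(264,219.5),(303,219.5),(283.5,190),(283.5,243),(283.5,250)]: print(uv,at(im,uv,20).round(1),at(im,uv,0).round(1))
print(readout.get_obs()['ee_pos'])
E
```

```text
(283.5, 219.5) [481.8 302.2  20. ] [484.5 297.4   0. ]
(283.5, 218) [481.3 303.2  20. ] [483.9 298.6   0. ]
(264, 219.5) [468.5 296.   20. ] [469.9 290.6   0. ]
(303, 219.5) [495.1 308.4  20. ] [499.  304.2   0. ]
(283.5, 190) [472.3 322.5  20. ] [474.  319.6   0. ]
(283.5, 243) [489.8 285.2  20. ] [493.2 278.8   0. ]
(283.5, 250) [492.2 280.   20. ] [495.9 273.2   0. ]
[481.67430167 292.17994696 251.57269109]
```

Request:
apply_moves(commands=[[[0.0, 0.008, -0.02, 0.0], [0.0, 0.008, -0.045, 0.0], [0.0, 0.008, -0.065, 0.0], [0.0, 0.008, -0.065, 0.0], [0.0, 0.008, -0.065, 0.0]]])

```text
t: 4.82
ee_pos: [481.3, 300.3, 185.3]
orientation: [0.882, 1.384, -0.881]
ft_force: [0.1, -0.1, -0.0]
width: 69.8
```

```bash
python3 - <<'E'
from h import *
im=snap('wrist','w3.png');o=readout.get_obs();print(o['ee_pos'],o['width'],o['ft_force'])
E
```

```text
[481.33988355 300.31151467 185.49049651] 70.02020127022895 [ 0.07996715 -0.44143405  0.31237414]
```

View pics/w3.png

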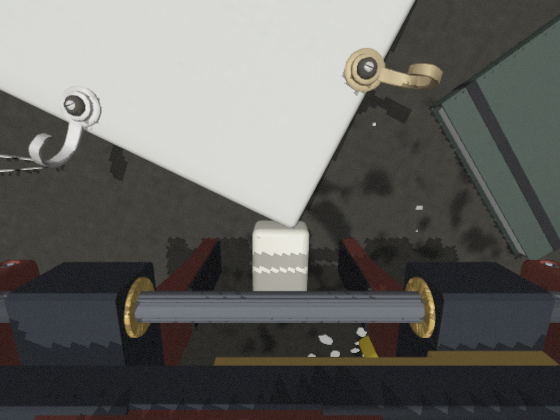

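Block sits centred between the fingers (about (281,255)). Close.

Request:
apply_moves(commands=[[[0, 0, 0, 0], [0, 0, 0, 0], [0, 0, 0, 0], [0, 0, 0, 0], [0, 0, 0, 0]]], gripper=0.02)

```text
t: 5.5
ee_pos: [481.0, 300.2, 184.7]
orientation: [0.882, 1.385, -0.881]
ft_force: [0.4, 0.6, -0.2]
width: 29.6
```

Request:
apply_moves(commands=[[[0, 0, 0.03, 0], [0, 0, 0.085, 0], [0, 0, 0.145, 0], [0.005, -0.01, 0.2, -0.05], [0.015, -0.04, 0.25, -0.1], [0.03, -0.08, 0.28, -0.15], [0.045, -0.13, 0.285, -0.2], [0.06, -0.185, 0.285, -0.25]]])

```text
t: 6.5
ee_pos: [541.1, 113.9, 470.6]
orientation: [1.072, 1.29, -1.069]
ft_force: [1.3, -0.6, -0.8]
width: 29.6
```

Request:
apply_moves(commands=[[[0.018, -0.055, 0.0, -0.05], [0.036, -0.11, 0.0, -0.1], [0.054, -0.165, 0.0, -0.15], [0.072, -0.22, 0.0, -0.183], [0.085, -0.255, 0.0, -0.183], [0.09, -0.268, 0.0, -0.183], [0.09, -0.268, 0.0, -0.183]]])

```text
t: 7.38
ee_pos: [630.8, -153.0, 469.2]
orientation: [1.207, 1.212, -1.207]
ft_force: [0.1, 0.7, 0.3]
width: 29.8
```

```bash
python3 - <<'E'
from h import *
im=snap('wrist','w4.png');T=snap('top','t4.png');o=readout.get_obs();print(o['ee_pos'],o['width'],o['ft_force'])
R=cv2.Rodrigues(o['orientation'])[0];print(np.degrees(np.arctan2(R[1,1],R[0,1])))
for l in ['load','held_block','stand']:
  for c,i in (('wrist',im),('top',T)):
    for r in models.place_of(c,l)[:3]: print(c,l,r,proj(i,r['position']))
E
```

```text
[ 630.62747338 -151.69716934  469.473498  ] 29.583922489921484 [-1.45768467 -0.20844772 -1.24994513]
0.27566262568507205
wrist load {'position': [625.0, -151.9, 182.7], 'conf': 0.57} [[273.0082165  212.65571914]]
wrist load {'position': [560.3, -149.2, 182.4], 'conf': 0.35} [[204.23558996 209.57627492]]
wrist load {'position': [473.4, -41.7, 246.3], 'conf': 0.28} [[32.91606976 67.94197444]]
top load {'position': [627.4, -146.3, 179.0], 'conf': 0.57} [[367.0293471  170.95466546]]
wrist held_block {'position': [559.4, -154.5, 184.1], 'conf': 0.89} [[203.1625029  215.47917154]]
top held_block {'position': [558.5, -153.3, 182.1], 'conf': 0.84} [[372.68222413 204.57563021]]
wrist stand {'position': [589.0, -97.5, 0.6], 'conf': 0.95} [[251.44965342 148.45472292]]
```

View pics/w4.png

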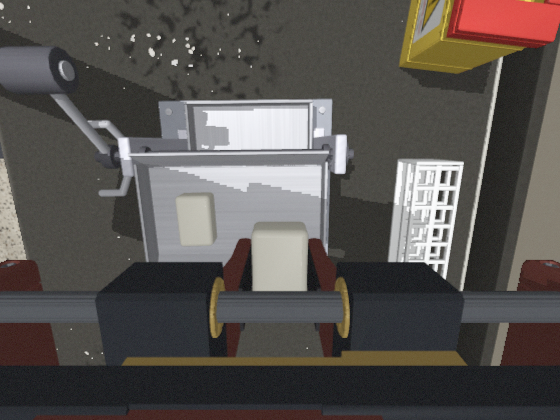

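View pics/t4.png

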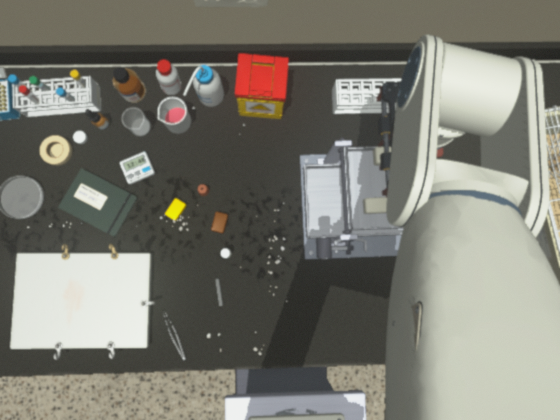

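```bash
python3 - <<'E'
from h import *
im=viewer.get_image('wrist')
for n,uv,z in [('backL',(131,155),213),('backR',(330,153),213),('sideR',(327,200),205),('sideL',(146,200),205),('heldc',(196,219),205),('hl',(178,219),205),('hr',(214,219),205),('postL',(125,155),191),('postR',(341,153),191)]: print(n,at(im,uv,z).round(1))
print(readout.get_obs()['ee_pos'])
E
```

```text
backL [512.7 -97.  213. ]
backR [671.3 -94.6 213. ]
sideR [ 672.  -134.3  205. ]
sideL [ 517.  -135.1  205. ]
heldc [ 558.7 -151.7  205. ]
hl [ 543.1 -151.8  205. ]
hr [ 574.4 -151.7  205. ]
postL [496.5 -98.1 191. ]
postR [684.7 -95.4 191. ]
[ 630.90855947 -152.18518163  469.85766709]
```

Request:
apply_moves(commands=[[[-0.001, 0, -0.025, 0.008], [-0.001, 0, -0.05, 0.008], [-0.001, 0, -0.07, 0.008], [-0.001, 0, -0.082, 0.008], [-0.001, 0, -0.088, 0.008], [-0.001, 0, -0.088, 0.008], [-0.001, 0, -0.088, 0.008]]])

```text
t: 8.7
ee_pos: [630.2, -152.9, 382.5]
orientation: [1.201, 1.214, -1.2]
ft_force: [-0.7, 0.3, -1.4]
width: 29.8
```

```bash
python3 - <<'E'
from h import *
im=snap('wrist','w5.png');S=snap('scene','s5.png');o=readout.get_obs();print(o['ee_pos'],o['width'],o['ft_force'])
a=cv2.imread('pics/s5.png')[130:260,225:365]; cv2.imwrite('pics/z5.png',cv2.resize(a,None,fx=4.4,fy=4.4,interpolation=cv2.INTER_CUBIC))
E
```

```text
[ 630.13726808 -152.88418863  382.42924059] 29.850212029786164 [ 0.93270265  0.18492212 -0.53898253]
```

View pics/w5.png

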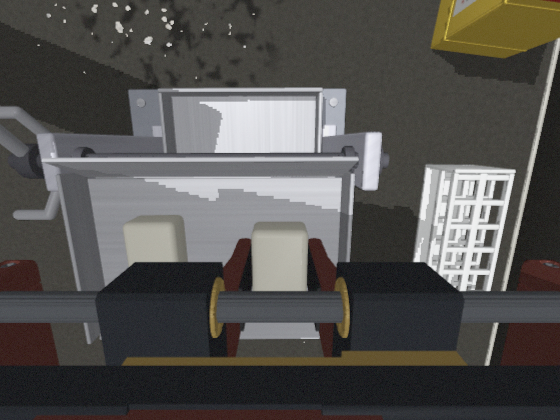

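View pics/z5.png

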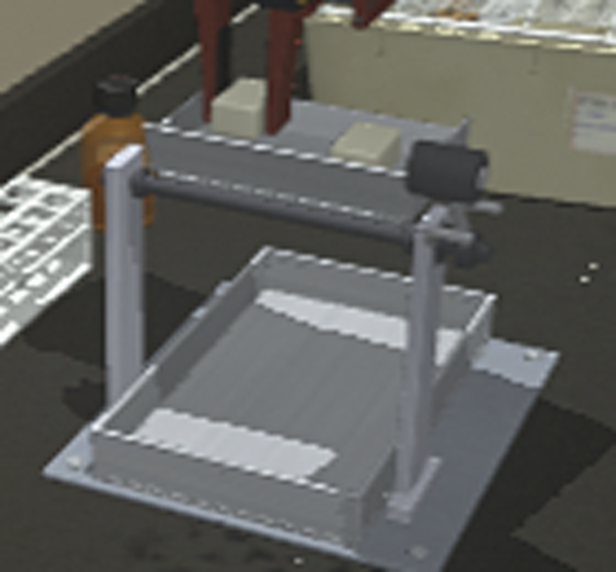

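Request:
apply_moves(commands=[[[0, 0, -0.003, 0], [0, 0, -0.003, 0]]])

```text
t: 9.05
ee_pos: [629.8, -152.8, 378.5]
orientation: [1.2, 1.215, -1.201]
ft_force: [0.5, -0.1, -0.6]
width: 29.8
```

Request:
apply_moves(commands=[[[0, 0, 0, 0], [0, 0, 0, 0], [0, 0, 0.02, 0], [0, 0, 0.06, 0], [0, 0, 0.1, 0], [0, 0, 0.12, 0], [0, 0, 0.12, 0], [0, 0, 0.12, 0]]], gripper=0.044)

```text
t: 10.05
ee_pos: [629.6, -152.8, 498.3]
orientation: [1.2, 1.215, -1.201]
ft_force: [-0.1, 0.7, -0.3]
width: 43.8
```

```bash
python3 - <<'E'
from h import *
S=snap('scene','s6.png');im=snap('wrist','w6.png');o=readout.get_obs();print(o['t'],o['ee_pos'],o['width'],o['ft_force'])
a=cv2.imread('pics/s6.png')[130:260,225:365]; cv2.imwrite('pics/z6.png',cv2.resize(a,None,fx=4.4,fy=4.4,interpolation=cv2.INTER_CUBIC))
E
```

```text
10.15 [ 629.68275344 -152.78248438  497.46955938] 43.90317442106219 [-0.15959555 -0.45248076  0.15434399]
```

View pics/z6.png

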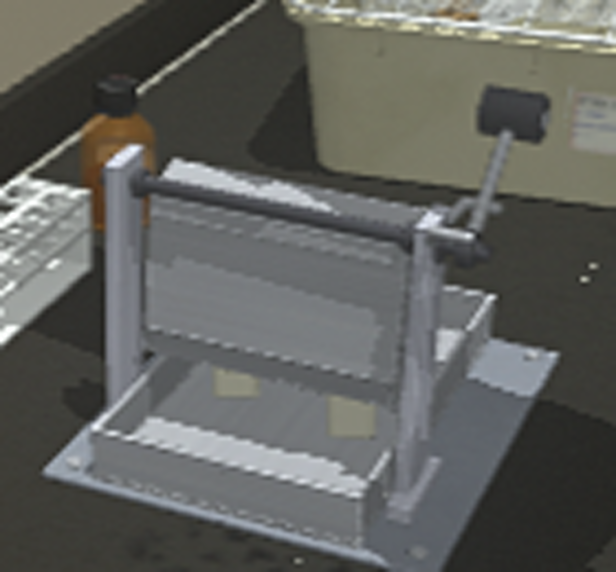

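View pics/w6.png

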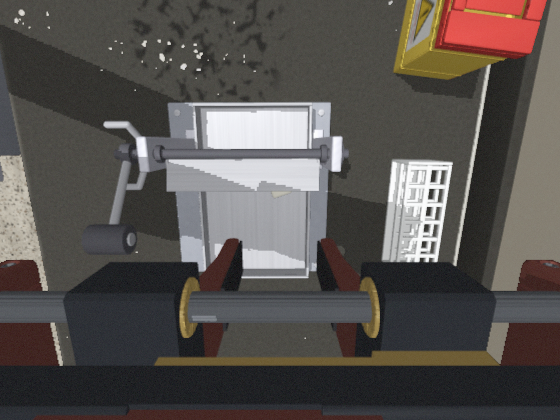

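Request:
apply_moves(commands=[[[-0.04, -0.03, 0, 0], [-0.085, -0.06, 0, 0], [-0.125, -0.085, 0, 0], [-0.15, -0.097, 0, 0], [-0.154, -0.097, 0, 0], [-0.154, -0.097, 0, 0]]], gripper=0.0)

```text
t: 10.9
ee_pos: [476.2, -249.7, 498.3]
orientation: [1.201, 1.215, -1.201]
ft_force: [-0.5, -0.8, -0.2]
width: 0.2
```

```bash
python3 - <<'E'
from h import *
S=snap('scene','s7.png');im=snap('wrist','w7.png');o=readout.get_obs();print(o['t'],o['ee_pos'],o['width'],o['ft_force'])
for c,i in (('wrist',im),('scene',S)):
  for l in ('counterweight','loose_block','held_block'):
    for r in models.place_of(c,l)[:3]: print(c,l,r,proj(i,r['position']))
E
```

```text
11.0 [ 476.75477296 -249.45946171  498.40226516] 0.6342563538823756 [-0.269656   -0.20093289  0.53460139]
wrist counterweight {'position': [475.9, -175.5, 231.2], 'conf': 0.73} [[279.25707353 131.59265979]]
wrist loose_block {'position': [627.3, -148.2, 33.7], 'conf': 0.78} [[383.51177137 117.59701535]]
wrist held_block {'position': [549.3, -131.9, 37.2], 'conf': 0.56} [[330.92601457 104.6741967 ]]
scene counterweight {'position': [474.3, -176.3, 227.9], 'conf': 0.6} [[342.87811055 154.94854041]]
scene counterweight {'position': [590.2, -168.8, 10.1], 'conf': 0.56} [[294.70450732 220.41185273]]
scene loose_block {'position': [578.1, 268.6, 1.4], 'conf': 0.75} [[217.49871497 328.00265807]]
scene loose_block {'position': [628.4, -148.4, 34.2], 'conf': 0.48} [[279.7402349  213.31825762]]
scene held_block {'position': [550.7, -133.6, 33.7], 'conf': 0.48} [[303.71921159 222.37347545]]
```

View pics/w7.png

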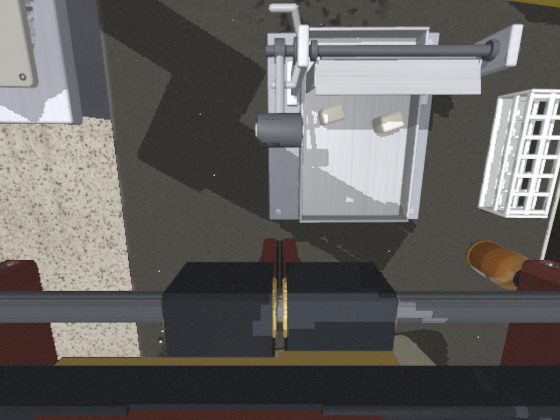

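Request:
apply_moves(commands=[[[-0.001, 0, -0.03, 0], [-0.001, 0, -0.06, 0], [-0.001, 0, -0.085, 0], [-0.001, 0, -0.096, 0], [-0.001, 0.01, -0.096, 0], [-0.001, 0.025, -0.096, 0], [-0.001, 0.035, -0.096, 0], [-0.001, 0.035, -0.096, 0]]])

```text
t: 12.3
ee_pos: [475.1, -213.8, 403.4]
orientation: [1.199, 1.214, -1.199]
ft_force: [-0.6, 0.2, 0.7]
width: 0.2
```

```bash
python3 - <<'E'
from h import *
S=snap('scene','s8.png');im=snap('wrist','w8.png');o=readout.get_obs();print(o['t'],o['ee_pos'],o['width'],o['ft_force'])
a=cv2.imread('pics/s8.png')[110:240,265:405]; cv2.imwrite('pics/z8.png',cv2.resize(a,None,fx=4.4,fy=4.4,interpolation=cv2.INTER_CUBIC))
E
```

```text
12.4 [ 475.08989422 -214.63361915  403.1761545 ] 0.4015578441491589 [ 0.08056617 -0.23984878 -0.69259733]
```

View pics/z8.png

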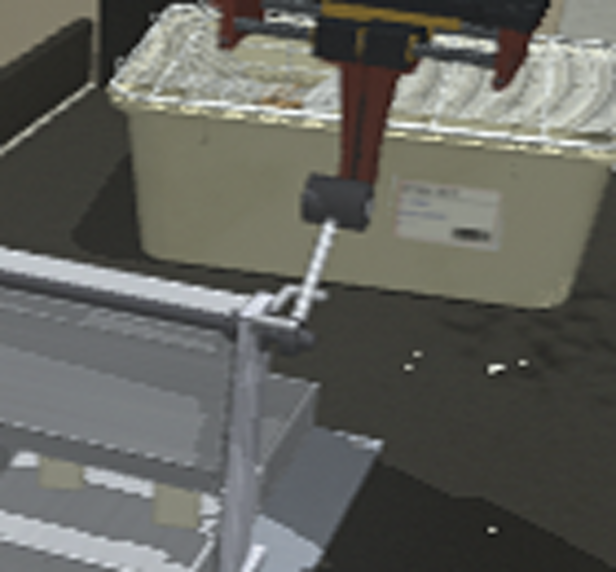

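View pics/w8.png

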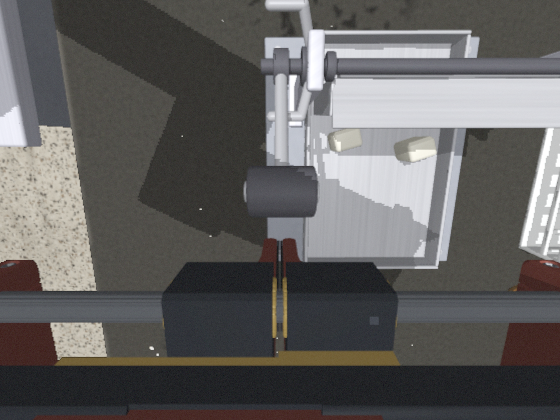

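Request:
apply_moves(commands=[[[0, 0.01, -0.001, 0], [0, 0.02, -0.001, 0], [0, 0.03, -0.001, 0], [0, 0.04, -0.001, 0], [0, 0.05, -0.001, 0], [0, 0.06, -0.001, 0], [0, 0.07, -0.001, 0], [0, 0.08, -0.001, 0]]])

```text
t: 13.4
ee_pos: [475.0, -134.1, 401.7]
orientation: [1.2, 1.215, -1.2]
ft_force: [0.2, -0.7, 0.6]
width: 0.4
```

Request:
apply_moves(commands=[[[0, 0.008, 0, 0], [0, 0.016, 0, 0], [0, 0.024, 0, 0], [0, 0.032, 0, 0], [0, 0.038, 0, 0]]])

```text
t: 14.02
ee_pos: [475.0, -96.4, 401.6]
orientation: [1.2, 1.215, -1.2]
ft_force: [0.2, -0.7, 0.3]
width: 0.6
```

```bash
python3 - <<'E'
from h import *
S=snap('scene','s9.png');im=snap('wrist','w9.png');o=readout.get_obs();print(o['t'],o['ee_pos'],o['width'],o['ft_force'])
a=cv2.imread('pics/s9.png')[110:240,245:385]; cv2.imwrite('pics/z9.png',cv2.resize(a,None,fx=4.4,fy=4.4,interpolation=cv2.INTER_CUBIC))
E
```

```text
14.125 [474.98117007 -96.26344493 401.68615917] 0.1731654376832979 [ 0.16968463 -0.03982223  0.20956019]
```

View pics/z9.png

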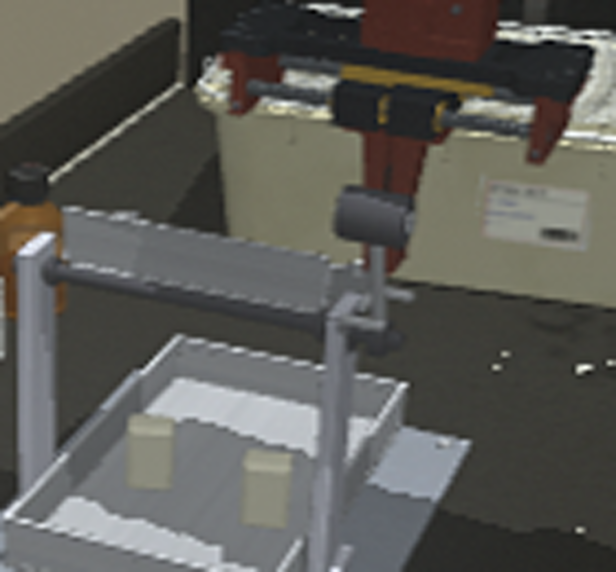

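Request:
apply_moves(commands=[[[0, 0.006, 0, 0], [0, 0.012, 0, 0], [0, 0.016, 0, 0], [0, 0.018, 0, 0], [0, 0.018, 0, 0]]])

```text
t: 14.75
ee_pos: [475.0, -78.7, 401.7]
orientation: [1.2, 1.215, -1.2]
ft_force: [1.2, -0.8, -0.1]
width: 0.4
```

```bash
python3 - <<'E'
from h import *
S=snap('scene','s10.png');im=snap('wrist','w10.png');o=readout.get_obs();print(o['t'],o['ee_pos'],o['width'],o['ft_force'])
a=cv2.imread('pics/s10.png')[110:240,245:385]; cv2.imwrite('pics/z10.png',cv2.resize(a,None,fx=4.4,fy=4.4,interpolation=cv2.INTER_CUBIC))
E
```

```text
14.85 [474.9741261  -78.8842326  401.69941158] 0.00675599639504503 [-1.15700878  0.17863644  0.24770798]
```

View pics/z10.png

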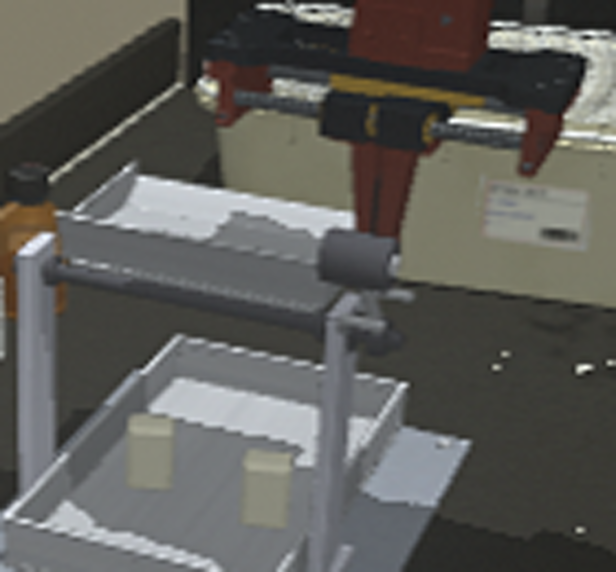

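View pics/w10.png

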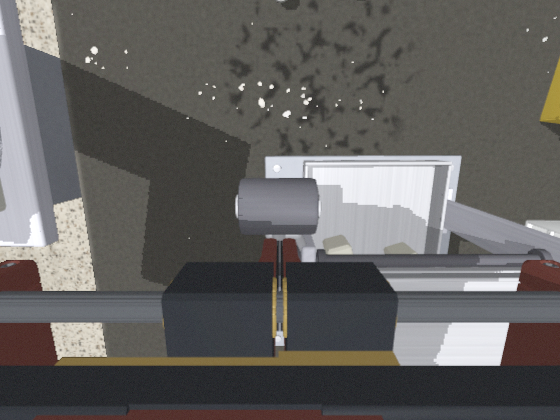

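Request:
apply_moves(commands=[[[0, -0.02, 0, 0], [0, -0.05, 0, 0], [0, -0.09, 0.01, 0], [0, -0.13, 0.04, 0], [0, -0.17, 0.08, 0], [0, -0.21, 0.1, 0], [0, -0.21, 0.1, 0], [0, -0.21, 0.1, 0]]])

```text
t: 15.85
ee_pos: [474.6, -288.5, 500.8]
orientation: [1.201, 1.216, -1.201]
ft_force: [0.0, -0.1, 0.2]
width: 0.7
```

```bash
python3 - <<'E'
from h import *
S=snap('scene','s11.png');im=snap('wrist','w11.png');o=readout.get_obs();print(o['t'],o['ee_pos'],o['ft_force'])
a=cv2.imread('pics/s11.png')[130:260,225:365]; cv2.imwrite('pics/z11.png',cv2.resize(a,None,fx=4.4,fy=4.4,interpolation=cv2.INTER_CUBIC))
for c,i in (('wrist',im),('scene',S)):
  for l in ('counterweight','loose_block','held_block'):
    for r in models.place_of(c,l)[:3]: print(c,l,np.round(r['position'],1),r['conf'],proj(i,r['position']))
d=np.abs(cv2.imread('pics/s11.png').astype(int)-cv2.imread('pics/scene0.png'))[130:190,225:320].sum(2);print((d>60).sum())
E
```

```text
15.95 [ 474.75016528 -287.86012462  500.61014088] [ 0.82332955  0.66780291 -0.90335385]
scene counterweight [471.2 -43.6 242. ] 0.74 [[328.0082969  169.47884728]]
scene loose_block [575.  269.6   1.4] 0.84 [[218.57800067 328.84979257]]
scene loose_block [ 627.7 -146.    30.1] 0.77 [[279.58435043 215.02171574]]
scene loose_block [550.  167.    0.7] 0.74 [[253.43593967 300.67739787]]
scene held_block [ 550.1 -132.5   33.9] 0.63 [[303.78504003 222.55258117]]
123
```

View pics/z11.png

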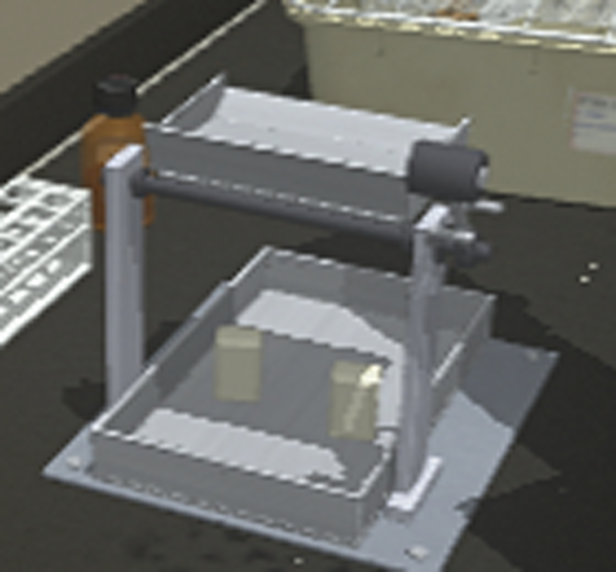

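View pics/w11.png

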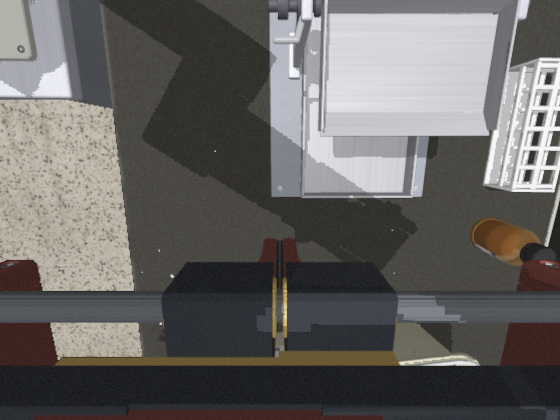

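The bucket is empty and upright: bucket and counterweight match the first picture (counterweight at px (328,169)). Both blocks stand in the tray, and the gripper is clear. I'm handing the job in.

```bash
python3 -c "
from workcell import workorder
print(workorder.close_job())"
```

```text
the job is handed in; nothing more can be done
None
```

I carried out the whole task and handed the job in at about 16 s on the robot's clock, against the 48 s limit. The hand-in gives no verdict.

- **Loading:** I gripped the cream block across its 30 mm side and let it go about 10 mm above the load point. The bucket tripped and dumped both blocks into the tray.
- **Reset:** I pushed the counterweight back with the closed fingers at tip height 220 mm until the bucket fell upright, then backed the arm clear. The wrist force readings stayed under about 2 N.

**Last checks:**
- **Bucket:** The scene picture shows the bucket empty and upright, with its outline matching the first picture. The counterweight is at about (471, -44, 242) mm, compared with (472, -45, 245) mm at the start.
- **Blocks:** Both are inside the tray, standing on end with their origins about 30–34 mm up. The loose block is at about (628, -146) mm and the held block at about (550, -133) mm. Their positions changed by no more than about 4 mm between looks, which is within the network's error.
- **Not cross-checked:** In the last wrist picture the bucket hid the tray, so the final block positions rest on the scene camera alone. Earlier wrist pictures agreed with it.
- **Disagreements:** The top and wrist cameras differed by 2–4 mm on where the loose block lay, and the gripper closing on it took that up. The networks also reported the brown and yellow blocks as loose_block, and I ruled those out by colour.

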